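# Seat the grill's igniter board with its two levers

### The job

Take the green igniter board from the wooden stand, lower it gently (no dropping) into the slot of the igniter dock between the two open red levers so that it rests on the spring contacts, and let go of it. Then swing both levers inward, pushing only on the levers and not on the board, until each has pressed its end of the board firmly home on the seat, without forcing a lever hard enough to break the board's ear. Leave the lid, cup, chopstick rest and pick where they are.

Things in the scene. Friction and masses are not known exactly. Their poses are not given: they have to be found in the camera images.
- board: igniter board: stiff upright green module, 100 mm wide (y), 14 mm thick (x), 80 mm tall (z), about 0.2 kg. Near its foot a black ear sticks out 12 mm from each end (8 mm high, 10 mm thick, 14 to 22 mm above the underside). Origin: centre of the underside. Alike front and back: either way round is right. It starts standing loose in the wooden stand
- board_grip (a point): on the board, 65 mm above its underside, in the middle of the white band (top 30 mm): grip here across the 14 mm thickness
- stand: fixed wooden stand, base 60 x 140 x 6 mm with two rails 20 mm high, 90 mm long along its y, 20 mm apart; the board stands between them, its underside 6 mm above the prep shelf. Origin: centre of its underside
- dock: the igniter dock, grey base plate 70 x 200 x 12 mm fixed to the shelf. Its slot runs along its y over the origin: aluminium walls 92 mm long, 17 mm apart, 48 mm high, then flared out to 60 mm height; the two stop blocks, 105 mm apart inside and at least 35 mm high, stand past the board's ends, under its ears. Origin: centre of the underside, z up, +y towards the left lever
- slot (a point): where the centre of the board's underside comes when it is put down on the two sprung brass contacts in the slot: 26 mm above the dock's origin. Fully home on the seats the board is 0.8 to 5 mm lower. Each contact begins to yield at about 3 N and takes about 5 N when home
- left_swing (a joint): angle (rad) of the red lever at the dock's +y end: 0 is upright (inward), growing outward, away from the board; starts open at 0.85 to 0.97, limit 1.05. Below about 0.5 its claw presses the board's ear down; the board is home somewhere from 0.43 to 0.05, not known beforehand (pads differ): there the resistance rises hard. Stiff pivot (0.18 N m), stays where it is left
- right_swing (a joint): the same for the lever at the dock's -y end, mirrored: 0 upright (inward), growing outward
- left_pivot (a point): the left lever's pivot, on the dock at y = +70 mm, 36 mm above its origin; the axis runs along the dock's x
- right_pivot (a point): the right lever's pivot, on the dock at y = -70 mm, 36 mm above its origin
- left_bar (a point): centre of the left lever's crossbar (red, 14 mm thick, 26 mm long along the dock's x) at the handle's top: 84.5 mm above and 8.5 mm inward of the pivot when the lever reads 0. Push its outer side inward along its circle: 2 to 3 N to swing it (more if it drags on the finger), up to 1 N more against the contacts; 4.5 to 6 N once home seats the board well, over 7 N can break the ear
- right_bar (a point): the same for the right lever (dock's -y end)
- left_lever: the whole left red lever: 90 mm handle with crossbar, and near the pivot a short claw (round nose 15 mm inward of the pivot) that presses on the board's ear. Origin on the pivot. More than 40 N between it and the board breaks the ear
- right_lever: the same for the right lever
- left_seat: foot plate of the left stop, under the board's left (+y) ear, 56 mm from the dock's middle. On it stands a 7 x 12 mm block with a black rubber top that stops the ear when the board is home. Origin: centre of the plate's underside, 12 mm above the dock's origin. The rubber's top is 23 to 27.2 mm above that, unknown beforehand and not told by this pose
- right_seat: the same under the right (-y) ear; its rubber may differ in thickness
- steamer_lid: round bamboo steamer lid, 176 mm across, 47 mm high, loose bystander; origin: centre of the underside
- measuring_cup: orange plastic measuring cup, 76 mm across, 85 mm high, handle to its +y, loose bystander; origin: centre of the underside
- chopstick_rest: blue ceramic chopstick rest, 22 x 55 x 14 mm, loose bystander; origin: centre of the underside
- grill_pick: steel grill pick with wooden handle, 200 mm long along its x, 12 mm high, loose bystander; origin: on its underside near the middle
Things that resemble listed ones, but are neither listed nor needed, are in the scene too. Of the things like the dock, leave any that is blue or pink; of the rest the smaller one is meant.

How it is judged:
By the outcome, as a careful person would: the job done as asked, in the order asked, and still so for the second after the job is handed in, with the robot touching nothing.
It also fails if it takes over 72 s, if anything falls off the work surface, if the arm or the gripper's body presses on something with over 40 N, if the wrist force passes 120 N, or if a joint passes its speed limit or range.

### The arm

A 6-joint arm with a two-finger parallel gripper is mounted at the origin on the work surface. World frame = base frame: x ahead of the robot, y to its left, z up, the work surface at z = 0. Lengths are in m, angles in rad, forces in N, time in s.
With the tool pointing down it reaches from about 0.275 to 0.85 m from the base axis. Payload 19 kg.
Tool frame: the origin (TCP) lies midway between the tips of the shut fingers; the grasp point (between the pads) lies 19 mm behind it; z points along the fingers, y is the direction in which the jaws open and shut (so a half turn about z gives the same grasp; the last joint's range is limited). The gripper opens to 85 mm and grips with 20 to 120 N. Pads are 22 mm wide; open, the fingers measure 114 mm over their backs; the gripper's body (76 mm by 85 mm) begins 54 mm behind the grasp point. The pads swing forward as they close: fully open they stand 13 mm farther back than shut.
Start: joints at [1.163, 0.15, 1.437, -0, 1.554, -0.134], TCP at [0.155, 0.554, 0.231] pointing down, gripper open.
Joint ranges: [-2.8, 2.8], [-0.68, 2.1], [0.12, 2.68], [-1.39, 4.53], [0.16, 2.79], [-2.81, 2.81]. Speed limits (rad/s): [1.89, 1.89, 2.22, 3.01, 3.01, 3.01].

### API

Orientations are given as [roll, pitch, yaw] about the fixed x, y, z axes, in that order (R = Rz(yaw) Ry(pitch) Rx(roll)).
In Python, from plant import manip, jaws, sensors, capture gives the robot as it stands. The module is installed in compiled form; this text tells all that it offers. Calls block until the motion is done:
- manip.move_to(position, orientation): joint-space move of the TCP to a pose.
- manip.move_linear(position, frame=None, speed=0.15): straight line of the TCP; frame=None keeps the orientation; speed is the mean speed in m/s.
- manip.set_joints(angles): joint-space move.
- jaws.gripper_to(opening, strength=None): finger opening in m; strength is the grip in N (None keeps the last); returns when the fingers have stopped.
- manip.hold(seconds).
- manip.inverse_kinematics(position, orientation): joint angles nearest the present ones, or None.
- sensors.get_state(): the state.
- capture(name): name is "side" or "top" or "wrist"; returns a dict with "img" (480x640x3 uint8, red, green, blue), "depth" (480x640 float32, m along the optical axis (not along the pixel's ray), 0 where there is no reading), "K" (3x3 intrinsics, pixels), "position" and "rotation" of the camera in the world. Camera axes: x right, y down, z forward; pixel columns grow to the right and rows downward; lengths in m; the calibration is good to about 2 mm. A picture is of the moment at which its call begins.
A pose or a line that the arm cannot do raises manip.IKError and nothing moves.
- manip.close_job(): hands the job in, once; it reports no verdict.
The state is a dict: "t": time; "q": joint angles; "dq": joint speeds; "joint_efforts": joint torques, N m; "tool_pos": TCP position; "tool_rot": TCP orientation; "wrist_force": force on the tool from outside, world axes, zero at the start; "ft_torque": the same for the moment, N m; "width": finger opening in m.
Only numpy, scipy, OpenCV 4.12 (cv2) and the standard library are available. Lean on these libraries where they do the work, as an engineer would, in place of code of your own. Each camera call takes 0.05 s, during which the arm holds its last target. There are 200 camera calls.

## Working session

There is one attempt and no reset: what is moved stays moved. The work goes in short steps, each a Python script; the robot and the scene stay as the last script left them, time stands still between calls to the robot, and variables do not carry over. Pictures are saved under pics/ and viewed, about 8 in all and at most 12, crops included, and the job is handed in when it is done.

```bash
mkdir -p pics; python3 - <<'E'
from plant import manip,jaws,sensors,capture
import cv2,numpy as np,pickle
for n in("side","top"):
    c=capture(n);pickle.dump(c,open(f'{n}.pkl','wb'))
    cv2.imwrite(f'pics/{n}0.png',c['img'][:,:,::-1]);print(n,c['K'].tolist(),c['position'],c['rotation'])
print(sensors.get_state())
E
```

```text
side [[451.94944606489685, 0.0, 315.6708193750968], [0.0, 451.94944606489685, 238.8496057802365], [0.0, 0.0, 1.0]] [0.43742323 0.60528469 0.59997019] [-2.21917134  0.01149005 -3.0035927 ]
top [[477.6078477390857, 0.0, 310.57458016138963], [0.0, 477.6078477390857, 246.62299749447968], [0.0, 0.0, 1.0]] [ 0.40706709 -0.06435966  1.00361147] [-2.99794077  0.00867765 -1.58662812]
{'t': 0.1, 'q': array([ 1.16298822e+00,  1.50932457e-01,  1.43795912e+00, -1.65936878e-05,
        1.55381796e+00, -1.33983475e-01]), 'dq': array([ 0.00068108,  0.00016468, -0.00140407, -0.00028775,  0.00107826,
        0.00049079]), 'joint_efforts': array([ 5.44558454e-03, -7.14368463e+01, -5.71793854e+01, -3.62700939e-05,
        7.09023356e-03, -2.72431515e-05]), 'tool_pos': array([0.15541222, 0.55336082, 0.23074176]), 'tool_rot': array([-3.14048356e+00, -1.32754337e-04,  2.86776824e+00]), 'wrist_force': array([-0.40357795,  0.34648475,  0.87188322]), 'ft_torque': array([-0.02057997, -0.01061853,  0.03732739]), 'width': 0.08525345770435487}
```

View pics/top0.png

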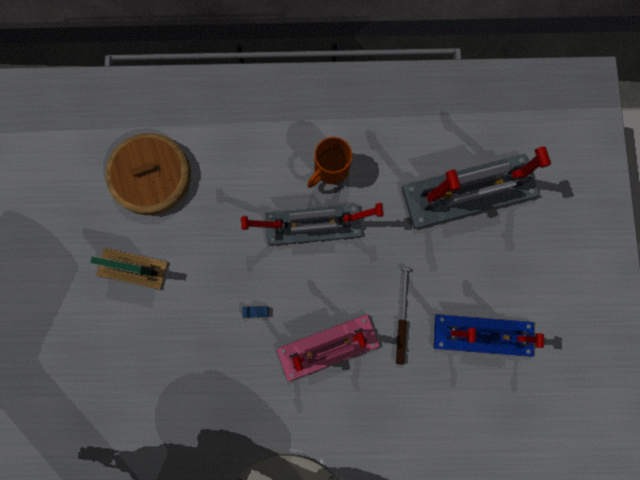

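View pics/side0.png

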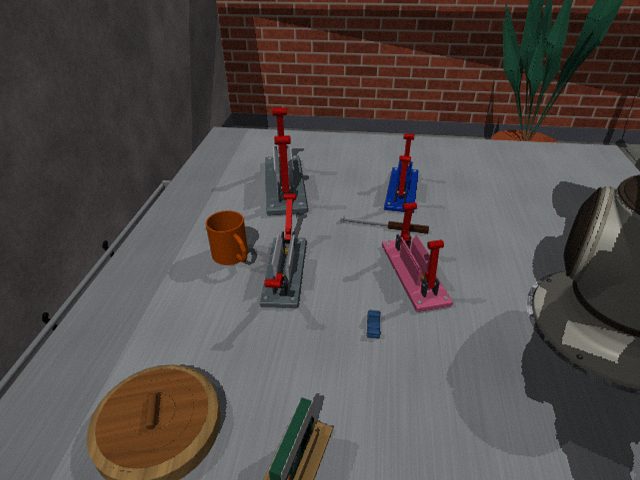

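The dock candidates in the top view are grey (313,225), larger grey (470,190), pink (328,347) and blue (485,335). The smaller grey one at (313,225) fits the description. I'll confirm it in a crop and measure.

```bash
cat > h.py <<'E'
import numpy as np,cv2,pickle
from scipy.spatial.transform import Rotation as R
def Rm(c): 
    r=np.array(c['rotation']); return r if r.shape==(3,3) else R.from_euler('xyz',r).as_matrix()
def cloud(c):
    v,u=np.mgrid[:480,:640];K=c['K'];d=c['depth']
    p=np.stack([(u-K[0,2])/K[0,0]*d,(v-K[1,2])/K[1,1]*d,d],-1)
    p=p@Rm(c).T+c['position']; p[d==0]=np.nan; return p
def ray(c,u,v,z):
    K=c['K'];d=Rm(c)@np.array([(u-K[0,2])/K[0,0],(v-K[1,2])/K[1,1],1]);o=np.array(c['position'])
    return o+d*(z-o[2])/d[2]
def rect(p):
    (c,s,a)=cv2.minAreaRect((p[:,:2]*1000).astype(np.float32)); return np.round(c,1),np.round(s,1),round(a,1)
E
python3 - <<'E'
from h import *
c=pickle.load(open('top.pkl','rb'));P=cloud(c)
print('table z',[np.round(P[v,u],3).tolist() for v,u in [(300,200),(150,250),(260,350)]])
hsv=cv2.cvtColor(c['img'],cv2.COLOR_RGB2HSV)
z=P[...,2]
def reg(x0,x1,y0,y1):
    m=np.zeros((480,640),bool);m[y0:y1,x0:x1]=1;return m
g=reg(85,180,240,300)&(hsv[...,0]>60)&(hsv[...,0]<95)&(hsv[...,1]>100)
for n,m in [('green top',g&(z>.07)),('stand base',reg(85,180,240,300)&(z<.012)&(z>.003)&(hsv[...,1]>60)),('dock base',reg(235,390,200,250)&(z>.006)&(z<.018))]:
    q=P[m];print(n,len(q),np.nanpercentile(q[:,2],[5,50,95]) ,rect(q))
red=reg(235,390,200,250)&((hsv[...,0]<6)|(hsv[...,0]>174))&(hsv[...,1]>180)
for s,m in [('L',reg(235,300,200,250)),('R',reg(330,390,195,250))]:
    q=P[red&m];t=q[q[:,2]>q[:,2].max()-.008];print(s,len(q),q[:,2].max(),t.mean(0),rect(t))
cv2.imwrite('pics/crop.png',cv2.resize(c['img'][180:300,80:400,::-1],None,fx=2.5,fy=2.5,interpolation=cv2.INTER_CUBIC))
E
```

```text
table z [[0.443, 0.176, -0.002], [0.77, 0.072, -0.004], [0.523, -0.141, -0.004]]
green top 306 [0.08172377 0.08528925 0.08799799] (array([511.9, 320.4]), array([101.1,  12.5]), 77.4)
stand base 1042 [0.00351108 0.00584073 0.00856795] (array([512.4, 319.8]), array([141.4,  59.9]), 76.9)
dock base 2012 [0.00843914 0.01158236 0.01480066] (array([599. , -63.2]), array([ 71.2, 200.1]), 4.5)
L 252 0.10232912251070336 [0.58753734 0.06909359 0.0979575 ] (array([587.5,  69.1]), array([22.6, 11.2]), 7.5)
R 274 0.10668548512456699 [ 0.60781181 -0.19109224  0.10204656] (array([ 608.4, -190.9]), array([24.5, 11.5]), 5.7)
```

View pics/crop.png

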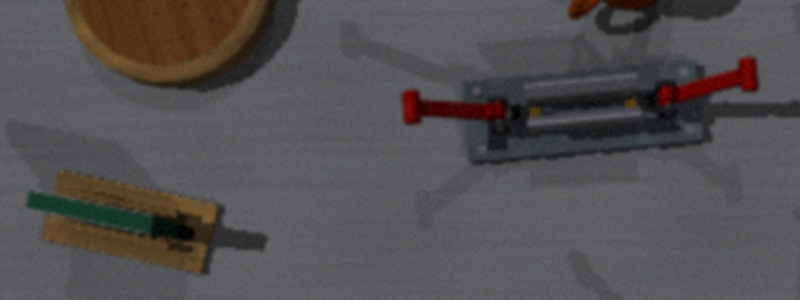

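The crop confirms the small grey dock, with both red levers open and brass contacts at crop (535,112) and (630,103). The board's green top is at crop (30–190, 195–235). Next I'll take wrist looks over the dock and the board, using the same relative tool pose for both.

```bash
cat >> h.py <<'E'
D=np.array([.599,-.0632]);DY=np.radians(4.5);B=np.array([.512,.320]);BY=np.radians(-12.8)
def ori(yaw,s): return [np.pi,0,yaw+s*np.pi/2]
E
python3 - <<'E'
from h import *
from plant import manip,jaws,sensors,capture
for s in(1,-1):
    for p,y in((D,DY),(B,BY)): print(s,manip.inverse_kinematics([*p,.26],ori(y,s)))
ok=[s for s in(1,-1) if all(manip.inverse_kinematics([*p,.26],ori(y,s)) is not None for p,y in((D,DY),(B,BY)))]
s=min(ok,key=lambda s:abs(manip.inverse_kinematics([*D,.26],ori(DY,s))[5]));print('s',s)
for n,p,y in(('d',D,DY),('b',B,BY)):
    manip.move_to([*p,.26],ori(y,s));manip.hold(.3);c=capture('wrist');pickle.dump(c,open(f'w{n}.pkl','wb'))
    cv2.imwrite(f'pics/w{n}.png',c['img'][:,:,::-1]);st=sensors.get_state();print(st['t'],st['tool_pos'],c['position'],c['rotation'])
a=[cv2.imread(f'pics/w{n}.png') for n in 'db'];cv2.imwrite('pics/w2.png',cv2.resize(np.vstack(a),(600,900))[:900] if 0 else cv2.resize(np.hstack(a),(800,300)))
E
```

```text
1 [-0.23297425  0.20027699  1.32191806  0.          1.6193976  -0.31151407]
1 [ 4.31054037e-01  2.03341956e-01  1.31826879e+00 -4.44089210e-16
  1.61998191e+00  6.54456182e-01]
-1 None
-1 [ 0.43105404  0.20334196  1.31826879  0.          1.61998191 -2.48713647]
s 1
3.1333 [ 0.5990087  -0.06304086  0.26001434] [0.59413483 0.01031097 0.40163704] [ 2.85090090e+00 -8.66583955e-04  7.82132627e-02]
4.9417 [0.512238   0.31962573 0.25997968] [0.52946225 0.3911803  0.4016129 ] [ 2.85107451e+00 -5.60991232e-04 -2.24877894e-01]
```

View pics/w2.png

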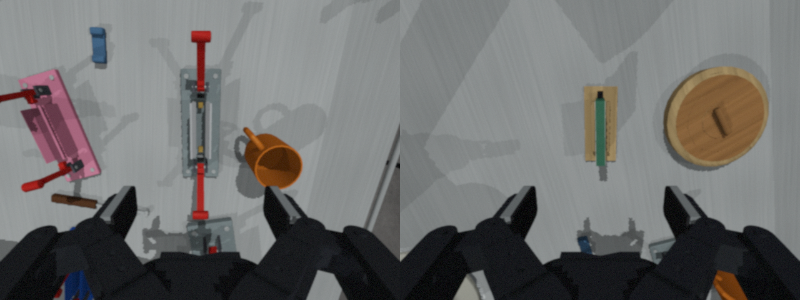

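The wrist picture shows the dock base centred at about (200,122) on the left half and the board in its stand at about (600,125) on the right half. Nothing stands in the way of the grasp. I'll measure both with the wrist depth.

```bash
python3 - <<'E'
from h import *
def fr(p,o,y): c,s=np.cos(y),np.sin(y);q=p[:,:2]-o;return np.c_[q[:,0]*c+q[:,1]*s,-q[:,0]*s+q[:,1]*c]
c=pickle.load(open('wb.pkl','rb'));P=cloud(c);h=cv2.cvtColor(c['img'],cv2.COLOR_RGB2HSV);z=P[...,2]
near=np.hypot(P[...,0]-B[0],P[...,1]-B[1])<.08
q=P[near&(z>.075)&(z<.1)];print('board top',len(q),np.median(q[:,2]),rect(q))
q=P[near&(z>.003)&(z<.011)&(h[...,1]>50)];print('stand',rect(q))
c=pickle.load(open('wd.pkl','rb'));P=cloud(c);h=cv2.cvtColor(c['img'],cv2.COLOR_RGB2HSV);z=P[...,2]
L=fr(P.reshape(-1,3),D,DY).reshape(480,640,2);near=(abs(L[...,0])<.045)&(abs(L[...,1])<.11)
q=P[near&(z>.006)&(z<.018)];print('base',len(q),np.median(q[:,2]),rect(q))
q=P[near&(z>.052)&(z<.065)&(abs(L[...,1])<.05)];print('walls',len(q),np.median(q[:,2]),rect(q))
red=((h[...,0]<6)|(h[...,0]>174))&(h[...,1]>150)
for s in(1,-1):
    m=red&(s*L[...,1]>.06)&(s*L[...,1]<.16)&(abs(L[...,0])<.03)&(z>.03)
    q=np.c_[L[m],z[m]];t=q[s*q[:,1]>(s*q[:,1]).max()-.012];print(s,len(q),'bar loc mean',t.mean(0),t.min(0),t.max(0))
print('table',np.nanmedian(z[150:200,100:120]),np.nanmedian(z[(z<.004)&(z>-.01)]))
E
```

```text
board top 1679 0.08496142448028626 (array([513.7, 320.7]), array([100.1,  14.7]), 77.5)
stand (array([514.3, 320. ]), array([140. ,  59.3]), 76.9)
base 7417 0.010997116147005048 (array([601.5, -63.4]), array([ 70.2, 199.8]), 4.4)
walls 1194 0.05758515292510566 (array([601.4, -63.3]), array([34.3, 92.3]), 4.6)
1 1359 bar loc mean [0.00225827 0.13251838 0.09711535] [-0.00928038  0.12681135  0.09131123] [0.01398101 0.13879273 0.10009386]
-1 1021 bar loc mean [ 0.00125611 -0.12664707  0.10034658] [-0.00998231 -0.13438131  0.09200775] [ 0.01313313 -0.12239279  0.10374303]
table 0.010443340926043432 -0.0009938450372311558
```

```bash
sed -i 's/^D=.*/D=np.array([.6003,-.0633]);DY=np.radians(4.5);B=np.array([.5130,.3205]);BY=np.radians(-12.6)/' h.py
python3 - <<'E'
from h import *
from plant import manip,jaws,sensors,capture
jaws.gripper_to(.05,40)
manip.move_linear([*B,.12]);manip.move_linear([*B,.052],frame=ori(BY,1),speed=.08)
F=lambda: np.round(sensors.get_state()['wrist_force'],2)
print('pre',F());jaws.gripper_to(0,40);s=sensors.get_state();print(s['width'],F(),s['tool_pos'])
manip.move_linear([*B,.20],speed=.1);manip.hold(.2);print('lift',F(),sensors.get_state()['width'])
manip.move_to([*D,.20],ori(DY,1));manip.hold(.5)
c=capture('wrist');pickle.dump(c,open('wh.pkl','wb'));cv2.imwrite('pics/wh.png',c['img'][:,:,::-1])
c2=capture('side');pickle.dump(c2,open('sh.pkl','wb'));
cv2.imwrite('pics/h2.png',np.hstack([cv2.resize(c['img'][60:480,140:560,::-1],(400,400)),cv2.resize(c2['img'][100:340,170:410,::-1],(400,400))]))
s=sensors.get_state();print(s['t'],F(),s['tool_pos'],s['tool_rot'])
E
```

```text
pre [-0.61 -0.62  0.18]
0.013439054943619858 [-0.2  -0.73  4.85] [0.51312473 0.32059493 0.05241507]
lift [ 0.59  0.54 -2.52] 0.013450356964998713
11.7667 [-0.08  0.05 -2.7 ] [ 0.6002969  -0.06326534  0.19997133] [-3.14152910e+00 -2.10157961e-06  1.64938212e+00]
```

View pics/h2.png

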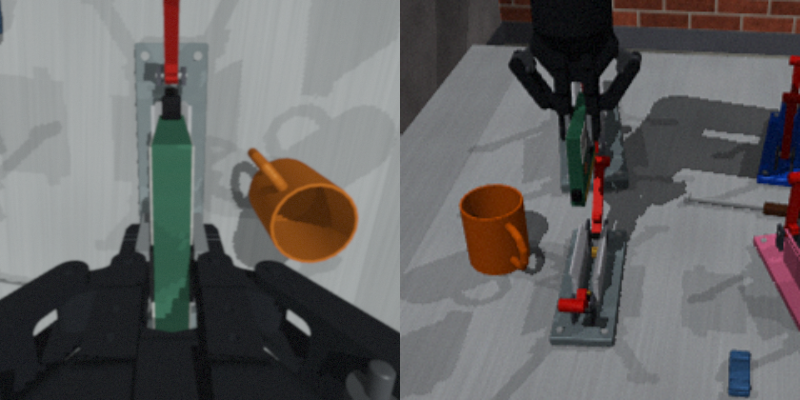

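The wrist view (left half) shows the board upright in the grip, lined up over the dock: board top at crop (172,230), dock base edges at x≈137 and 207. The side view (right half) agrees. I'll measure board against dock in this frame.

```bash
python3 - <<'E'
from h import *
c=pickle.load(open('wh.pkl','rb'));P=cloud(c);h=cv2.cvtColor(c['img'],cv2.COLOR_RGB2HSV);z=P[...,2]
cs,sn=np.cos(DY),np.sin(DY);q=P[...,:2]-D;L=np.stack([q[...,0]*cs+q[...,1]*sn,-q[...,0]*sn+q[...,1]*cs],-1)*1000
g=(h[...,0]>60)&(h[...,0]<95)&(h[...,1]>80)
m=g&(z>.222)&(z<.245);t=L[m];print('board top z',np.median(z[m]),'x',np.percentile(t[:,0],[2,50,98]),'y',np.percentile(t[:,1],[1,99]))
for a,b in((-40,-10),(10,30),(30,48)):
    k=t[(t[:,1]>a)&(t[:,1]<b)];print(a,b,len(k),np.percentile(k[:,0],[2,50,98]) if len(k) else '')
m=g&(z>.15)&(z<.222)&(L[...,1]>40);print('end face y',np.percentile(L[m][:,1],[5,50,95]),'x',np.percentile(L[m][:,0],[2,98]),'by z',[(zz,np.round(np.median(L[m&(abs(z-zz)<.005)],0),1)) for zz in(.17,.19,.21)])
m=(z>.006)&(z<.018)&(L[...,1]>60)&(L[...,1]<105)&(abs(L[...,0])<42);t=L[m];print('base',len(t),np.percentile(t[:,0],[1,99]),t[:,1].max())
E
```

```text
board top z 0.23253816610788317 x [-5.37377854  0.97477088  7.36835148] y [-26.02152599  50.01676625]
-40 -10 1276 [-5.1394896   0.95600226  7.28831717]
10 30 1966 [-5.31267923  0.97660665  7.2154642 ]
30 48 2021 [-5.27836871  0.98603097  7.18633913]
end face y [49.81382161 49.98254773 50.1980733 ] x [-5.23942267  7.07388487] by z [(0.17, array([ 1., 50.])), (0.19, array([ 1., 50.])), (0.21, array([ 1., 50.]))]
base 2582 [-33.0426289   35.47800807] 99.6484170182183
```

```bash
python3 - <<'E'
from h import *
from plant import manip,jaws,sensors,capture
def F(n=4):
    a=[]
    for _ in range(n): a.append(sensors.get_state()['wrist_force']);manip.hold(.02)
    return np.mean(a,0)
manip.move_linear([*D,.115],speed=.1);manip.hold(.3);f0=F();print('f0',f0)
z=.115;log=[]
while z>.070:
    z-=.003 if z>.080 else .0007
    manip.move_linear([*D,z],speed=.03);d=F(2)-f0;log.append((round(z,4),*np.round(d,1)))
    if np.hypot(*d[:2])>6 or d[2]>1.7: break
print(log);s=sensors.get_state();print(s['t'],s['tool_pos'])
E
```

```text
f0 [ 0.13436508 -0.15966424 -2.29776081]
[(0.112, np.float64(-0.3), np.float64(-0.1), np.float64(0.3)), (0.109, np.float64(0.2), np.float64(0.0), np.float64(0.1)), (0.106, np.float64(0.2), np.float64(0.2), np.float64(0.3)), (0.103, np.float64(0.3), np.float64(-0.2), np.float64(0.2)), (0.1, np.float64(0.3), np.float64(0.4), np.float64(0.4)), (0.097, np.float64(-0.0), np.float64(0.1), np.float64(0.4)), (0.094, np.float64(-0.3), np.float64(0.3), np.float64(0.3)), (0.091, np.float64(0.2), np.float64(0.2), np.float64(0.3)), (0.088, np.float64(-0.6), np.float64(-0.0), np.float64(0.2)), (0.085, np.float64(-0.2), np.float64(0.6), np.float64(0.1)), (0.082, np.float64(-0.5), np.float64(0.6), np.float64(0.2)), (0.079, np.float64(-0.5), np.float64(0.1), np.float64(0.5)), (0.0783, np.float64(-0.5), np.float64(-0.0), np.float64(-0.2)), (0.0776, np.float64(-0.7), np.float64(0.4), np.float64(-0.3)), (0.0769, np.float64(0.4), np.float64(0.3), np.float64(-0.0)), (0.0762, np.float64(-0.6), np.float64(0.1), np.float64(-0.7)), (0.0755, np.float64(-0.3), np.float64(-0.1), np.float64(-0.2)), (0.0748, np.float64(0.2), np.float64(0.8), np.float64(-0.1)), (0.0741, np.float64(-0.0), np.float64(0.2), np.float64(0.1)), (0.0734, np.float64(0.3), np.float64(0.1), np.float64(0.4)), (0.0727, np.float64(-0.2), np.float64(0.1), np.float64(0.3)), (0.072, np.float64(-1.6), np.float64(0.5), np.float64(5.0))]
19.3667 [ 0.60043926 -0.06332738  0.07235063]
```

```bash
python3 - <<'E'
from h import *
from plant import manip,jaws,sensors,capture
jaws.gripper_to(.045);manip.move_linear([*D,.13],speed=.08);manip.move_linear([*D,.24],speed=.2);manip.hold(.2)
jaws.gripper_to(0)
c=capture('wrist');pickle.dump(c,open('wp.pkl','wb'));c2=capture('side');c3=capture('top');pickle.dump(c3,open('tp.pkl','wb'))
cv2.imwrite('pics/p2.png',np.hstack([cv2.resize(c['img'][0:360,140:500,::-1],(400,400)),cv2.resize(c2['img'][150:330,210:390,::-1],(400,400))]))
P=cloud(c);h=cv2.cvtColor(c['img'],cv2.COLOR_RGB2HSV);z=P[...,2]
cs,sn=np.cos(DY),np.sin(DY);q=P[...,:2]-D;L=np.stack([q[...,0]*cs+q[...,1]*sn,-q[...,0]*sn+q[...,1]*cs],-1)*1000
m=(h[...,0]>60)&(h[...,0]<95)&(h[...,1]>80)&(z>.095)&(z<.115)&(abs(L[...,1])<60)
print('top z',np.median(z[m]),[np.median(z[m&(abs(L[...,1]-k)<5)]) for k in(-40,-20,0,20,40)],np.percentile(L[m],[1,50,99],axis=0).tolist())
red=((h[...,0]<6)|(h[...,0]>174))&(h[...,1]>150)
for s in(1,-1):
    m=red&(s*L[...,1]>60)&(s*L[...,1]<160)&(abs(L[...,0])<30)&(z>.03)
    if m.sum(): t=np.c_[L[m],z[m]*1000];t=t[s*t[:,1]>(s*t[:,1]).max()-12];print(s,m.sum(),t.mean(0),t.min(0),t.max(0))
print(sensors.get_state()['t'],sensors.get_state()['wrist_force'])
E
```

```text
top z 0.1050173339097435 [np.float64(0.10500573179672679), np.float64(0.10502770104722575), np.float64(0.1050085380071003), np.float64(0.10504290181636605), np.float64(0.10507812711441505)] [[-4.657276169558504, -48.213686064365135], [1.0825925634079017, 5.988454756856616], [6.7942575115540915, 49.44279954267328]]
1 1561 [  0.834347   132.71305103  97.24928516] [-10.74068091 127.10670755  92.68945066] [ 12.40970885 139.10527009 100.28582943]
22.2 [-0.22622656 -0.33823816 -0.16495465]
```

View pics/p2.png

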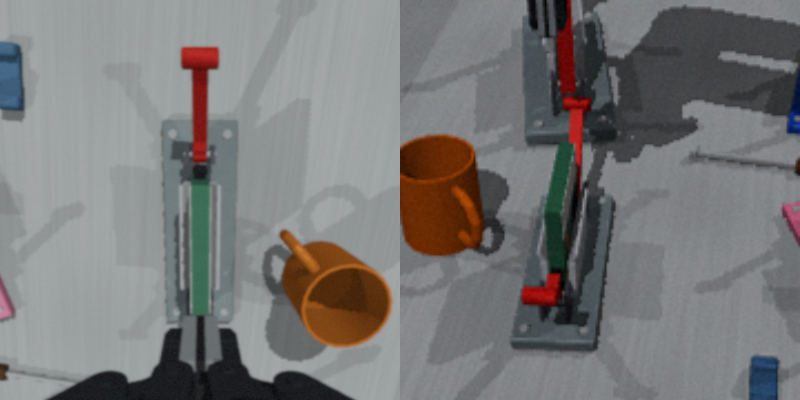

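The board sits level in the slot: board top at crop (200,250), top z 0.105 along its whole length, both levers still open. Next is the left (+y) lever under force control, and I'll check clearance for the right one.

```bash
cat > lever.py <<'E'
from h import *
from plant import manip,jaws,sensors,capture
u=np.array([-np.sin(DY),np.cos(DY)])
def W(y,z): return [*(D+(u*y/1000)),z/1000]
def F(n):
    a=[]
    for _ in range(n): manip.hold(.02);a.append(sensors.get_state()['wrist_force'])
    return np.mean(a,0)
def push(s,phi0,target=5.2,fine=.42,gap=12,tip=12):
    """s=+1/-1 side; phi = lever angle - 0.1 (bar's angle about the pivot)"""
    pos=lambda ph,g=0:(s*(70+84.9*np.sin(ph)+18+g),36+84.9*np.cos(ph)-tip)
    y,z=pos(phi0,gap)
    manip.move_linear(W(y,200),speed=.25);manip.move_linear(W(y,z),speed=.15);manip.hold(.2);f0=F(8)
    ph=phi0+gap/85;log=[];n=0;E=0
    while ph>-.12:
        ph-=.018 if (ph>fine and E<3.4) else .004
        y,z=pos(min(ph,1.0));manip.move_linear(W(y,z),speed=.03)
        f=-(F(2 if ph>fine else 3)-f0)
        fin=-s*(f[:2]@u);E=(fin*84.9*np.cos(ph)+f[2]*(84.9*np.sin(ph)+7))/84.9
        n+=1
        if n%5==0 or E>4: log.append((round(ph+.1,3),round(fin,1),round(f[2],1),round(E,2)))
        if E>target-.3:
            f=-(F(6)-f0);fin=-s*(f[:2]@u);E=(fin*84.9*np.cos(ph)+f[2]*(84.9*np.sin(ph)+7))/84.9
            log.append(('chk',round(fin,1),round(f[2],1),round(E,2)))
            if E>target-.3: break
    print(log);manip.hold(.2)
    manip.move_linear(W(y+s*20,z),speed=.08);manip.move_linear(W(y+s*20,200),speed=.2)
    print('t',sensors.get_state()['t'],'angle',ph+.1); return ph
E
python3 - <<'E'
from lever import *
c=pickle.load(open('top.pkl','rb'));P=cloud(c).reshape(-1,3)
q=P[(P[:,2]>.05)&(P[:,1]<-.2)&(P[:,1]>-.36)&(P[:,0]>.54)&(P[:,0]<.75)]
for lo,hi in((-.24,-.2),(-.28,-.24),(-.32,-.28),(-.36,-.32)):
    k=q[(q[:,1]>lo)&(q[:,1]<hi)];print(lo,len(k),k.min(0) if len(k) else '',k.max(0) if len(k) else '')
push(1,.82)
E
```

```text
-0.24 1 [ 0.60212661 -0.20007633  0.09483093] [ 0.60212661 -0.20007633  0.09483093]
-0.28 0  
-0.32 507 [ 0.62309453 -0.31986831  0.05004243] [ 0.66396722 -0.29111812  0.17906564]
-0.36 158 [ 0.62826721 -0.35991173  0.05038246] [ 0.67925006 -0.32000047  0.17752859]
[(0.971, np.float64(-0.5), np.float64(0.4), np.float64(0.05)), (0.881, np.float64(3.9), np.float64(-3.2), np.float64(0.25)), (0.791, np.float64(6.2), np.float64(-5.2), np.float64(1.07)), (0.701, np.float64(5.7), np.float64(-4.8), np.float64(1.59)), (0.611, np.float64(4.7), np.float64(-2.6), np.float64(2.58)), (0.521, np.float64(2.3), np.float64(-1.4), np.float64(1.36)), (0.487, np.float64(2.9), np.float64(-1.6), np.float64(1.94)), (0.467, np.float64(4.6), np.float64(-3.4), np.float64(2.78)), (0.447, np.float64(3.6), np.float64(-2.8), np.float64(2.21)), (0.427, np.float64(3.4), np.float64(-2.1), np.float64(2.36)), (0.407, np.float64(3.6), np.float64(-2.4), np.float64(2.51)), (0.387, np.float64(3.7), np.float64(-3.0), np.float64(2.41)), (0.367, np.float64(3.0), np.float64(-2.5), np.float64(2.01)), (0.347, np.float64(3.3), np
[... 485 characters left out ...]
64(2.8), np.float64(-1.9), np.float64(2.46)), (0.167, np.float64(2.6), np.float64(-2.5), np.float64(2.19)), (0.147, np.float64(2.7), np.float64(-2.2), np.float64(2.43)), (0.127, np.float64(2.1), np.float64(-2.1), np.float64(1.86)), (0.107, np.float64(3.3), np.float64(-2.7), np.float64(3.02)), (0.091, np.float64(4.4), np.float64(-3.5), np.float64(4.14)), (0.087, np.float64(4.6), np.float64(-4.1), np.float64(4.3)), (0.083, np.float64(5.0), np.float64(-4.2), np.float64(4.72)), (0.079, np.float64(4.6), np.float64(-4.4), np.float64(4.37)), (0.075, np.float64(5.2), np.float64(-4.5), np.float64(4.93)), ('chk', np.float64(5.5), np.float64(-4.4), np.float64(5.23))]
t 66.7167 angle 0.07517647058823448
```

The left lever is home (resistance rose hard below 0.11 rad, 5.2 N at 0.075), but the fine steps used a lot of time: t=66.7 of 72 s. The right lever has to go in about 5 s. The left side showed roughly 0.8 N/mm at home, so I can take larger force-adaptive steps.

```bash
python3 - <<'E'
from lever import *
s=-1;T=lambda: sensors.get_state()['t'];log=[('t0',T())]
pos=lambda ph,g=0:(s*(70+84.9*np.sin(ph)+18+g),36+84.9*np.cos(ph)-12)
manip.move_linear(W(-158,118),speed=.45);log.append(('over',T()))
manip.move_linear(W(-156,87),speed=.15);f0=F(2);log.append(('down',T()))
ph=.37;manip.move_linear(W(*pos(ph)),speed=.15);log.append(('coarse',T()))
E=0
while True:
    f=-(F(1)-f0);fin=-s*(f[:2]@u);E=(fin*84.9*np.cos(ph)+f[2]*(84.9*np.sin(ph)+7))/84.9
    log.append((round(T(),2),round(ph+.1,3),round(fin,1),round(f[2],1),round(E,2)))
    if E>4.75 or T()>71.35 or ph<-.12: break
    ph-=.045 if E<3.3 else min(.03,max(.006,(5.25-E)/.8/85))
    manip.move_linear(W(*pos(ph)),speed=.1)
y,z=pos(ph,14)
manip.move_linear(W(y,z),speed=.15)
log.append(('off',T()));manip.close_job()
for l in log: print(*l)
c=capture('side');c2=capture('top')
cv2.imwrite('pics/end.png',np.hstack([cv2.resize(c['img'][150:330,210:390,::-1],(400,400)),cv2.resize(c2['img'][150:290,230:370,::-1],(400,400))]))
E
```

```text
the job is handed in; nothing more can be done
t0 66.7167
over 67.4833
down 67.875
coarse 68.3
68.32 0.47 -0.6 0.8 -0.19
68.58 0.425 -0.1 -0.1 -0.12
68.85 0.38 1.0 0.8 1.2
69.12 0.335 0.5 -1.0 0.23
69.38 0.29 0.1 0.9 0.3
69.65 0.245 0.5 -0.3 0.42
69.92 0.2 -0.2 0.3 -0.14
70.18 0.155 0.8 -0.8 0.72
70.45 0.11 4.4 -4.1 4.0
70.72 0.092 7.9 -3.6 7.65
off 70.9667
the job is handed in; nothing more can be done
```

```bash
ls -la pics
```

```text
total 3724
drwxr-xr-x 2 agent agent   4096 Dec  5 12:02 .
drwxr-xr-x 3 agent agent   4096 Dec  5 12:03 ..
-rw-r--r-- 1 agent agent 245707 Dec  5 11:59 crop.png
-rw-r--r-- 1 agent agent 452991 Dec  5 12:01 h2.png
-rw-r--r-- 1 agent agent 412062 Dec  5 12:02 p2.png
-rw-r--r-- 1 agent agent 527999 Dec  5 11:58 side0.png
-rw-r--r-- 1 agent agent 445846 Dec  5 11:58 top0.png
-rw-r--r-- 1 agent agent 346832 Dec  5 12:00 w2.png
-rw-r--r-- 1 agent agent 439433 Dec  5 12:00 wb.png
-rw-r--r-- 1 agent agent 465214 Dec  5 12:00 wd.png
-rw-r--r-- 1 agent agent 457962 Dec  5 12:01 wh.png
```

I handed the job in at about t = 70.97 s, inside the 72 s limit, but I can't confirm that the right lever ended up seated without damage.

- **Board:** I gripped it at the white band and lowered it until the contacts took about 5 N. I released it there, and it stood level in the slot of the smaller grey dock (top z 0.105 all along, level within 0.1 mm).
- **Left lever:** I swung it in with small force-controlled steps. Resistance rose hard below about 0.11 rad, and I stopped at about 5.2 N at 0.075 rad, inside the 4.5–6 N range. These steps took about 44 s, which left only about 5 s for the right lever.
- **Right lever:** I pushed it in with coarse steps, each judged on a single noisy force reading.
  - **Swing:** Readings on the way in were about 0–1 N instead of the expected 2–3 N. The lever may have been knocked ahead of the finger.
  - **End:** Force then rose to 4.0 N at about 0.11 rad and 7.65 N at about 0.09 rad, where I backed off. That last reading is above the 4.5–6 N I aimed for and above the 7 N that can break the ear, so the right ear may be overloaded.
- **Not checked:** The left lever was not pressed again after the right one. No picture was taken after closing the levers, because the cameras no longer respond after hand-in. Board seating, ear condition and the loose items (lid, cup, chopstick rest, pick) are therefore not visually confirmed at the end. I did not knowingly touch the loose items.

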